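Load a label roll into the bench dispenser

TASK

Reload the label dispenser: take its empty spindle out of the notches by the handle, push it through the core of the label roll lying on its side on the table, and lift the roll on the spindle, not with the fingers. Then set the spindle back down into both notches so that the roll hangs freely between the two cheeks, and let go; leave the other things on the table where they are.

Things in the scene. Friction and masses are not known exactly. Their poses are not given: they have to be found in the camera images.
- dispenser: Bench label dispenser, grey sheet steel, fixed: base 150 x 104 mm (x -94 to +56), two upright cheeks 4 mm thick with inner faces at y = -35 and +35 mm, tops 94 mm up, and a low steel peel plate (45 mm) at its front. Origin on the table under the middle of the spindle's seat; x to its back, y along the spindle, z up. The parts between the cheeks clear a seated roll.
- spindle_seat (a point): Fixed point 75 mm above the dispenser's origin, same axes: midway between the cheeks on the axis of the seated spindle. Each cheek has an open-topped notch there, at x = 0: 36 mm wide at the cheek's top, narrowing to 13 mm at 77 mm above the table, then straight to a flat bottom at 70 mm.
- spindle_mid (a point): Middle of the loose spindle (75 g), on its axis; y runs along it, away from the handle. Steel rod 10 mm thick, chamfered tip at y = +53 mm; stop disc 40 mm wide at y = -29 to -26; black round handle 18 mm thick at y = -45 to -105. It starts seated, empty, handle to the dispenser's -y side. Seated, this point is at spindle_seat and one cheek stands between disc and handle.
- spindle_grip (a point): Point on the spindle's axis near the middle of its black handle, 80 mm from spindle_mid towards the handle's end and 41 mm outside the cheek when seated; same axes as spindle_mid. The place to grip.
- roll_center (a point): Centre of the loose roll of blank white labels (about 120 g), on its axis; y along the axis. 76 mm in diameter, 46 mm long; the cardboard core's bore, 26 mm wide, goes right through. Starts lying on its side, axis level and 38 mm up, left of the dispenser, roughly parallel to the spindle. It hangs with its axis 8 mm below the rod's; it cannot pass the stop disc.
- kraft_box: Bystander: small kraft carton, 66 x 100 x 75 mm, at the left side of the table. Origin at the centre of its underside.
- jar_low_red: Bystander: low jar with red lid, 60 mm in diameter, 86 mm high, at the back of the table. Origin at the centre of its underside.
- clay_cup_a: Bystander: brown clay cup with a loop handle, 68 x 100 x 78 mm, at the left of the table near the robot. Origin in the middle of its underside.
Not all that is in view belongs to the job. What is shaped like the part that bears roll_center but turquoise is not meant.

How it is judged:
By the outcome, as a careful person would: the job done as asked, in the order asked, and still so for the second after the job is handed in, with the robot touching nothing.
It also fails if it takes over 54 s, if anything falls off the work surface, if the arm or the gripper's body presses on something with over 40 N, if the wrist force passes 120 N, or if a joint passes its speed limit or range.

ROBOT

A 6-joint arm with a two-finger parallel gripper is mounted at the origin on the work surface; the furniture and walls round the work are solid. World frame = base frame: x ahead of the robot, y to its left, z up, the work surface at z = 0. Lengths are in m, angles in rad, forces in N, time in s.
With the tool pointing down it reaches from about 0.35 to 0.775 m from the base axis. Payload 7.3 kg.
Tool frame: the origin (TCP) lies on the centre line of the jaws, within the pads' length; the fingertips stand 25 mm ahead of it and the grasp point (between the pads) lies 6 mm ahead of it; z points along the fingers, y is the line along which they close (so a half turn about z gives the same grasp; the last joint's range is limited). The gripper opens to 92 mm and grips with 3 to 60 N. Pads are 19 mm wide; open, the fingers measure 130 mm over their backs; the gripper's body (75 mm by 190 mm) begins 47 mm behind the grasp point.
Start: joints at [1.161, 0.342, 1.524, -0, 1.275, -0.146], TCP at [0.137, 0.507, 0.252] pointing down, gripper open.
Joint ranges: [-2.53, 2.53], [-0.77, 2.02], [0.04, 2.7], [-1, 4.14], [0.28, 2.66], [-3.11, 3.11]. Speed limits (rad/s): [2.57, 2.57, 3.14, 3.14, 3.14, 3.14].

INTERFACE

Orientations are given as [roll, pitch, yaw] about the fixed x, y, z axes, in that order (R = Rz(yaw) Ry(pitch) Rx(roll)).
In Python, from cell import status, read_camera, camera_info, ticket, models gives the robot as it stands.
- The arm moves only by the tool send_rows, never from a script. Its argument "plan" is a list of rows, each an object with "offset": the shift along the tool's x, y, z in mm, a list of three; "yaw": the turn about the tool's z in rad. In form: [{"offset": [dx, dy, dz], "yaw": yaw}, ...]. A call has 1 to 20 rows; each row shifts and turns the commanded pose from where the row before left it, along the tool's axes as they then stand; what a row does not reach is not made up. A row lasts 1/10 s, in which the tool goes at most 50 mm and 8.59 degrees, less where a joint would pass 70% of its speed; a pose out of reach is approached as far as the arm can. A call is refused whole if a number of a shift passes 50 or a number of a turn 0.15, either way. A call with a gripper value outside its range is refused whole. "hand" is the closure, from 0 (fully open) to 1 (shut), set as the call begins (left out, the last holds). The fingers move at their own pace and stop on an object; "squeeze" is the grip in N (left out, the last holds). Time passes only in rows, so rows that do not move let the fingers close. It gives the time, the measured TCP pose, the force, the opening and the grip force at its end, in the units of the state.
- status.observe(): the state, without advancing time (a new reading comes with each control period).
- read_camera(name): name is "scene" or "top" or "wrist"; returns the picture (384x512x3 uint8, red, green, blue); there is no depth.
- camera_info(name): a dict with "vfov" (degrees; the focal length in pixels is half the picture's height over the tangent of half this angle, whatever the lens; pixels are square), "cx", "cy" (the principal point, pixels), "origin" and "attitude" of the camera in the world. Camera axes: x right, y down, z forward; pixel columns grow to the right and rows downward; lengths in m; the calibration is good to about 2 mm. A picture is of the moment at which its call begins: read the wrist's pose just before it. camera_info takes no time and is no camera call; for the wrist camera it gives the pose at the moment of the call.
- ticket.hand_in(): hands the job in; it is judged then, once.
Trained networks look in the newest picture that a camera, given by its name, has taken for a name from the list of things; names that differ only in an ending like _2 or _b are one class to them, and where a whole thing is asked for, a point or a joint stands for the part that bears it (a point fixed in the world has none). Each returns a list of dicts, best first, with "conf" (0 to 1); they miss things now and then, are a little off and sometimes report something else, mostly with a low value. They report only what shows in the picture. A call takes as long as a camera call. They do not tell look-alikes from the thing itself.
- models.regions_of(camera, label): "mask" (384x512 bool, what is visible of it) and "extent" ([left, top, right, bottom] in pixels, round what is visible of it).
The state is a dict: "time": time; "qpos": joint angles; "qvel": joint speeds; "joint_efforts": joint torques, N m; "tool_pos": TCP position; "tool_rot": TCP orientation; "contact_force": force on the tool from outside, world axes, zero at the start; "torque": the same for the moment, N m; "opening": finger opening in m; "grip_force": force on a finger pad.
Only numpy, scipy, OpenCV 4.12 (cv2) and the standard library are available. Lean on these libraries where they do the work, as an engineer would, in place of code of your own. Each camera call takes 0.05 s, during which the arm holds its last target. There are 200 camera calls.

## Working session

There is one attempt and no reset: what is moved stays moved. The work goes in short steps, Python scripts to look and compute and a tool call to move; the robot and the scene stay as the last step left them, time stands still between calls to the robot, and variables do not carry over. Pictures are saved under pics/ and viewed, at most 10 in all, crops included, and the job is handed in when it is done.

Besides the shell and the picture viewer there is one more tool, called after ">>>" as name([rows], argument=value, ...), one row to a line, values as JSON. send_rows: Moves the arm, as the interface text tells. Its arguments: {"type":"object","properties":{"plan":{"type":"array"},"hand":{"type":"number"},"squeeze":{"type":"number"}},"required":["plan"]}

```bash
ls; mkdir -p pics
python3 - <<'E'
from cell import status, read_camera, camera_info, models
import cv2,numpy as np
print(status.observe())
for c in ["scene","top","wrist"]:
    print(c,camera_info(c)); im=read_camera(c); cv2.imwrite(f"pics/{c}0.png",im[:,:,::-1])
    for n in ["dispenser","spindle_grip","roll_center","kraft_box","jar_low_red","clay_cup_a"]:
        print(n,[(round(r["conf"],2),list(map(int,r["extent"]))) for r in models.regions_of(c,n)][:3])
E
```

```text
pics
{'time': 0.0, 'qpos': array([ 1.16103853e+00,  3.42738378e-01,  1.52500542e+00,  1.52040945e-06,
        1.27537648e+00, -1.46031913e-01]), 'qvel': array([-0.0007054 ,  0.0006329 ,  0.00182163,  0.00093275,  0.00010822,
        0.00048212]), 'joint_efforts': array([-1.82618282e-03, -4.31232584e+01, -2.44215095e+01,  7.15735881e-02,
        5.61300537e-02, -1.09139201e-04]), 'tool_pos': array([0.13670711, 0.50651868, 0.25104085]), 'tool_rot': array([-3.14008150e+00, -2.23728035e-04,  2.87786616e+00]), 'contact_force': array([-0.474833  , -0.72157263, -0.57124702]), 'torque': array([ 0.00689731, -0.0028032 , -0.00884572]), 'grip_force': 0.0, 'opening': 0.09188637333458816}
scene {'vfov': 44.578541032864784, 'cx': 257.01099437600004, 'cy': 193.16099751642662, 'origin': array([-0.06138293, -0.98327839,  0.72669212]), 'attitude': array([-2.10947167, -0.01622006, -0.4750482 ])}
dispenser [(0.78, [269, 214, 340, 274])]
spindle_grip [(0.77, [308, 215, 338, 257])]
roll_center [(0.86, [226, 162, 251, 191]), (0.58, [257, 203, 286, 230])]
kraft_box []
jar_low_red [(0.61, [315, 186, 340, 219
[... 240 characters left out ...]
027])}
dispenser [(0.77, [316, 149, 358, 206])]
spindle_grip [(0.7, [322, 160, 381, 178])]
roll_center [(0.74, [183, 162, 205, 192]), (0.71, [273, 172, 297, 203])]
kraft_box [(0.64, [121, 172, 164, 200])]
jar_low_red [(0.72, [314, 151, 359, 210]), (0.66, [282, 109, 304, 141])]
clay_cup_a [(0.91, [137, 227, 167, 265])]
wrist {'vfov': 71.63194686740248, 'cx': 254.807881938239, 'cy': 191.26681612908547, 'origin': array([0.0681173 , 0.52578924, 0.38329778]), 'attitude': array([ 2.87126851e+00, -8.50210829e-04,  1.30750743e+00])}
dispenser []
spindle_grip []
roll_center [(0.29, [152, 293, 166, 299])]
kraft_box []
jar_low_red [(0.48, [152, 291, 164, 300])]
clay_cup_a [(0.61, [152, 289, 167, 298])]
```

Run:
```python
import cv2,numpy as np
t=cv2.imread("pics/top0.png")[90:290,110:410]; s=cv2.imread("pics/scene0.png")[140:290,140:365]
cv2.imwrite("pics/t1.png",cv2.resize(t,(780,520),interpolation=cv2.INTER_CUBIC))
cv2.imwrite("pics/s1.png",cv2.resize(s,(787,525),interpolation=cv2.INTER_CUBIC))
```

```text
(no output)
```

View pics/t1.png

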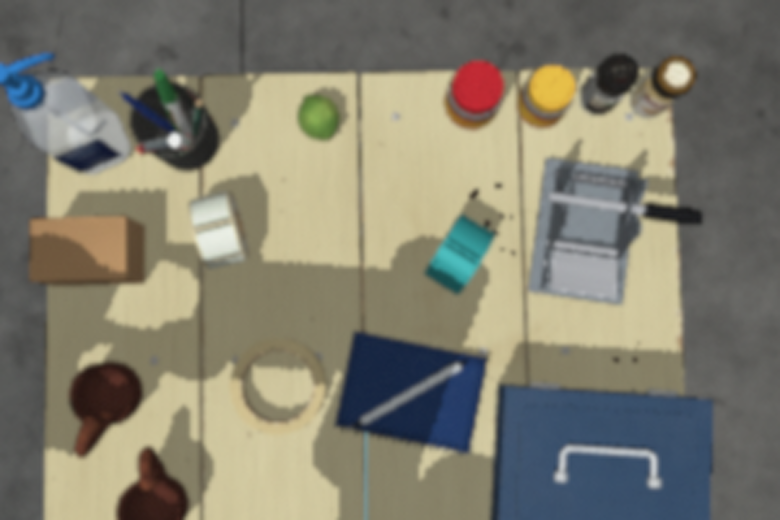

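View pics/s1.png

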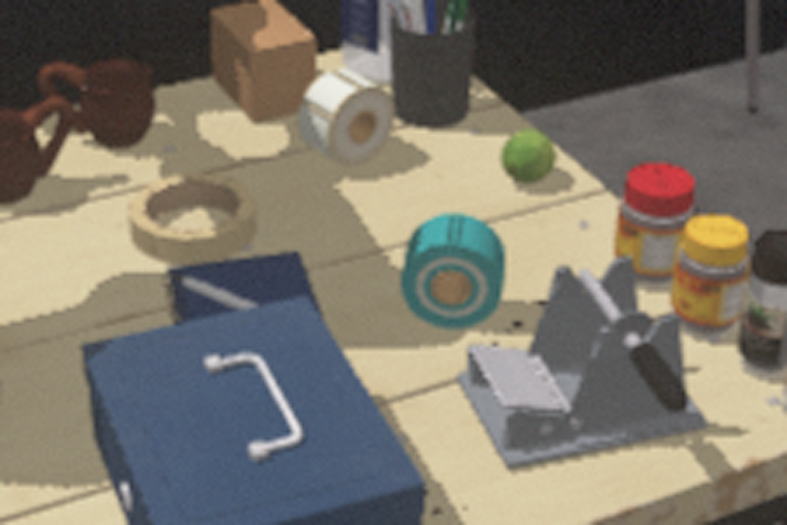

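Top view (full-picture pixels): the white roll is at (194,177), and the turquoise look-alike is at (285,187). The tape ring at (217,238) is also roll-shaped. The dispenser is at (337,178), with the black handle at (370,172) pointing right (-y). The small rod on the blue pad at (268,240) is not the spindle. I choose the white roll and the seated spindle. The kraft box is close to the roll's left.

```bash
cat > h.py <<'E'
import numpy as np,cv2
from scipy.optimize import minimize
from scipy.spatial.transform import Rotation as R
from cell import status, read_camera, camera_info, models
def proj(P,ci):
    p=(np.asarray(P)-ci["origin"])@R.from_euler("xyz",ci["attitude"]).as_matrix()
    f=192/np.tan(np.radians(ci["vfov"]/2)); return p[:,:2]/p[:,2:]*f+[ci["cx"],ci["cy"]]
def ray(uv,ci,z):
    f=192/np.tan(np.radians(ci["vfov"]/2))
    d=R.from_euler("xyz",ci["attitude"]).as_matrix()@np.array([(uv[0]-ci["cx"])/f,(uv[1]-ci["cy"])/f,1])
    return ci["origin"]+d*(z-ci["origin"][2])/d[2]
def cyl(r,y0,y1):
    a=np.linspace(0,2*np.pi,40); return np.array([[r*np.cos(t),y,r*np.sin(t)] for t in a for y in(y0,y1)])
def box(x0,x1,y0,y1,z0,z1): return np.array([[x,y,z] for x in(x0,x1) for y in(y0,y1) for z in(z0,z1)])
ROLL=[cyl(.038,-.023,.023)]
SPIN=[cyl(.005,-.045,.053),cyl(.02,-.029,-.026),cyl(.009,-.105,-.045)]
BOX=[box(-.033,.033,-.05,.05,0,.075)]
def place(parts,x,y,z,w,tilt=0):
    M=R.from_euler("zx",[0,0]).as_matrix(); M=(R.from_euler("z",w)*R.from_euler("x",tilt)).as_matrix()
    return [p@M.T+[x,y,z] for p in parts]
def render(parts,ci,S=4):
    m=np.zeros((384*S,512*S),np.uint8)
    for p in parts:
        q=((proj(p,ci)+.5)*S).astype(np.int32); cv2.fillConvexPoly(m,cv2.convexHull(q),1)
    return cv2.resize(m.astype(np.float32),(512,384),interpolation=cv2.INTER_AREA)
def fit(parts,views,z,x0,free_z=False):
    """views: list of (mask,ci); x0=[x,y,yaw(,z)]"""
    def cost(v):
        c=0
        zz=v[3]/1000 if free_z else z
        for m,ci in views:
            r=render(place(parts,v[0]/1000,v[1]/1000,zz,v[2]/100),ci); m=m.astype(np.float32)
            c+=1-np.minimum(r,m).sum()/np.maximum(r,m).sum()
        return c
    s=np.array([x0[0]*1000,x0[1]*1000,x0[2]*100]+([z*1000] if free_z else []))
    best=None
    for k in (15,5):
        sim=np.vstack([s]+[s+k*e for e in np.eye(len(s))])
        b=minimize(cost,s,method="Nelder-Mead",options=dict(initial_simplex=sim,xatol=.1,fatol=1e-4,maxiter=250)); s=b.x
    return np.round(b.x,1),round(b.fun/len(views),3)
E
python3 - <<'E'
from h import *
V={}
for c in("top","scene"):
    read_camera(c); ci=camera_info(c)
    for n in("roll_center","spindle_grip","kraft_box"):
        r=models.regions_of(c,n)
        if n=="roll_center": r=sorted(r,key=lambda a:a["extent"][0])
        if r: V.setdefault(n,[]).append((r[0]["mask"],ci))
ct=camera_info("top")
for n,parts,z,px,zz in(("roll_center",ROLL,.038,(194,177),.06),("spindle_grip",SPIN,.075,(337,166),.075),("kraft_box",BOX,0,(142,186),.06)):
    x0=ray(px,ct,zz); print(n,len(V[n]),x0)
    for vs in ([V[n]]+[[v] for v in V[n]]): print(fit(parts,vs,z,[x0[0],x0[1],0]))
E
```

```text
roll_center 2 [0.47747473 0.16241069 0.06      ]
(array([479.3, 167.4,  22.8]), np.float64(0.074))
(array([478.3, 167.4,  22.3]), np.float64(0.062))
(array([480.5, 166.1,  40. ]), np.float64(0.055))
spindle_grip 2 [ 0.49755449 -0.22116637  0.075     ]
(array([ 494.3, -227.9,  -16. ]), np.float64(0.258))
(array([ 493.5, -227.4,  -16.5]), np.float64(0.206))
(array([ 496.2, -226.8,  -16.6]), np.float64(0.258))
kraft_box 2 [0.45576448 0.30315793 0.06      ]
(array([458.5, 305.5,  -1.2]), np.float64(0.062))
(array([457.8, 305.6,  -1.2]), np.float64(0.053))
(array([459.1, 304.4,  -1.9]), np.float64(0.066))
```

>>> send_rows([
  {"offset": [0, 0, 0], "yaw": 0.136},
  {"offset": [0, 0, 0], "yaw": 0.136},
  {"offset": [0, 0, 0], "yaw": 0.136},
  {"offset": [0, 0, 0], "yaw": 0.136},
  {"offset": [0, 0, 0], "yaw": 0.136},
  {"offset": [0, 0, 0], "yaw": 0.136},
  {"offset": [0, 0, 0], "yaw": 0.136},
  {"offset": [0, 0, 0], "yaw": 0.136},
], hand=0, squeeze=60)

```text
time: 2.25
tool_pos: [0.1369, 0.5069, 0.2518]
tool_rot: [3.142, -0.0, 1.784]
contact_force: [-0.4, -0.4, 0.2]
opening: 0.0917
grip_force: 0.0
```

>>> send_rows([
  {"offset": [-33, 17, 0], "yaw": 0},
  {"offset": [-33, 17, 0], "yaw": 0},
  {"offset": [-33, 17, 0], "yaw": 0},
  {"offset": [-33, 17, 0], "yaw": 0},
  {"offset": [-33, 17, 0], "yaw": 0},
  {"offset": [-33, 17, 0], "yaw": 0},
  {"offset": [-33, 17, 0], "yaw": 0},
  {"offset": [-33, 17, 0], "yaw": 0},
  {"offset": [-33, 17, 0], "yaw": 0},
  {"offset": [-33, 17, 0], "yaw": 0},
  {"offset": [-33, 17, 0], "yaw": 0},
  {"offset": [-33, 17, 0], "yaw": 0},
  {"offset": [-33, 17, 0], "yaw": 0},
  {"offset": [-33, 17, 0], "yaw": 0},
  {"offset": [-33, 17, 0], "yaw": 0},
  {"offset": [0, 0, 0], "yaw": 0},
  {"offset": [0, 0, 0], "yaw": 0},
])

```text
time: 3.95
tool_pos: [0.4933, 0.0787, 0.2514]
tool_rot: [-3.141, -0.001, 1.788]
contact_force: [0.0, -0.0, 0.2]
opening: 0.0918
grip_force: 0.0
```

Run:
```python
from h import *
s=status.observe(); print(s["time"],s["tool_pos"],s["tool_rot"])
ci=camera_info("wrist"); im=read_camera("wrist"); cv2.imwrite("pics/w1.png",im[:,:,::-1])
r=models.regions_of("wrist","roll_center"); print([(a["conf"],a["extent"]) for a in r])
for a in r[:2]:
    print(fit(ROLL,[(a["mask"],ci)],.038,[.479,.167,.22]))
```

```text
3.95 [0.49327188 0.0786647  0.25138031] [-3.14076061e+00 -5.98301483e-04  1.78802800e+00]
[(0.93, [228.9, 82.2, 287.2, 124.4]), (0.71, [170.2, 271.3, 229.0, 301.2])]
(array([479.1, 165.4,  22.2]), np.float64(0.076))
(array([479., 167.,  22.]), np.float64(1.0))
```

View pics/w1.png

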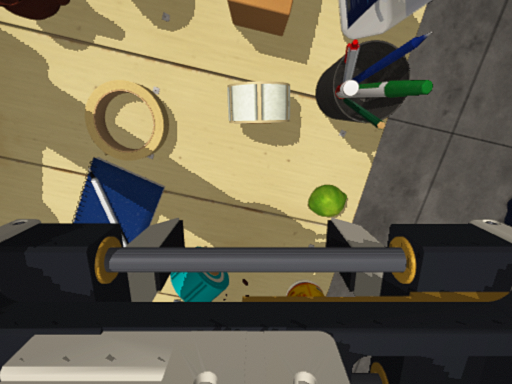

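The view shows the white roll at (258,103), away from the pen pot, and it fits (0.479, 0.166) with yaw 0.22. Next I look at the spindle.

>>> send_rows([
  {"offset": [0, 0, 0], "yaw": 0.126},
  {"offset": [0, 0, 0], "yaw": 0.126},
  {"offset": [0, 0, 0], "yaw": 0.126},
  {"offset": [-33, 3.6, 0], "yaw": 0},
  {"offset": [-33, 3.6, 0], "yaw": 0},
  {"offset": [-33, 3.6, 0], "yaw": 0},
  {"offset": [-33, 3.6, 0], "yaw": 0},
  {"offset": [-33, 3.6, 0], "yaw": 0},
  {"offset": [-33, 3.6, 0], "yaw": 0},
  {"offset": [-33, 3.6, 0], "yaw": 0},
  {"offset": [-33, 3.6, 0], "yaw": 0},
  {"offset": [-33, 3.6, 0], "yaw": 0},
  {"offset": [-33, 3.6, 0], "yaw": 0},
  {"offset": [-33, 3.6, 0], "yaw": 0},
  {"offset": [-33, 3.6, 0], "yaw": 0},
  {"offset": [-33, 3.6, 0], "yaw": 0},
  {"offset": [-33, 3.6, 0], "yaw": 0},
  {"offset": [0, 0, 0], "yaw": 0},
  {"offset": [0, 0, 0], "yaw": 0},
])

```text
time: 5.95
tool_pos: [0.4701, -0.3841, 0.2514]
tool_rot: [-3.141, -0.001, 1.412]
contact_force: [0.1, -0.0, 0.3]
opening: 0.0921
grip_force: 0.0
```

Run:
```python
from h import *
s=status.observe(); print(s["time"],s["tool_pos"],s["tool_rot"])
ci=camera_info("wrist"); im=read_camera("wrist")
r=models.regions_of("wrist","spindle_grip"); print([(a["conf"],a["extent"]) for a in r])
v=im[:,:,::-1].copy()
for a in r[:1]:
    f,c=fit(SPIN,[(a["mask"],ci)],.075,[.494,-.228,-.16]); print(f,c)
    print(fit(SPIN,[(a["mask"],ci)],.075,[.494,-.228,-.16],True))
    k=render(place(SPIN,f[0]/1000,f[1]/1000,.075,f[2]/100),ci)>.5
    cs,_=cv2.findContours(k.astype(np.uint8),0,2)
    v=cv2.resize(v,(1536,1152),interpolation=cv2.INTER_CUBIC)
    cv2.drawContours(v,[c*3+1 for c in cs],-1,(0,0,255),1)
    cs,_=cv2.findContours(a["mask"].astype(np.uint8),0,2); cv2.drawContours(v,[c*3+1 for c in cs],-1,(0,255,0),1)
    e=np.array(a["extent"])*3; cx,cy=int(e[0]+e[2])//2,int(e[1]+e[3])//2
    v=v[max(0,cy-300):cy+300,max(0,cx-400):cx+400]
cv2.imwrite("pics/w2.png",v[:600,:800])
```

```text
5.95 [ 0.47011699 -0.38411975  0.25142761] [-3.14113172e+00 -1.06277235e-03  1.41203723e+00]
[(0.6, [233.6, 0.0, 270.1, 139.8])]
[ 493.9 -230.2  -16. ] 0.079
(array([ 493.8, -229.8,  -16. ,   69.2]), np.float64(0.062))
```

View pics/w2.png

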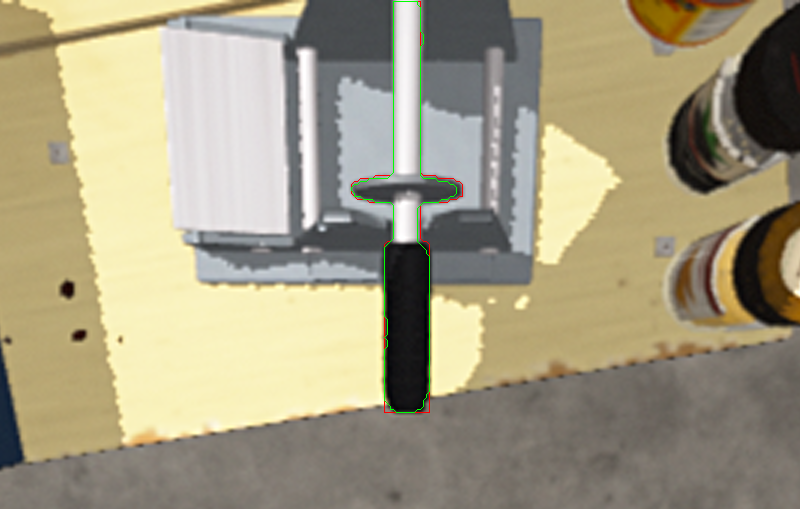

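The fitted outline (red) matches the spindle: handle at crop (405,325), disc at (405,188), rod running up. The mid is at (0.494, -0.230) with yaw -0.16, and the tool is already aligned.

>>> send_rows([
  {"offset": [38, -0.5, 0], "yaw": 0},
  {"offset": [38, -0.5, 0], "yaw": 0},
  {"offset": [0, 0, 30], "yaw": 0},
  {"offset": [0, 0, 30], "yaw": 0},
  {"offset": [0, 0, 30], "yaw": 0},
  {"offset": [0, 0, 30], "yaw": 0},
  {"offset": [0, 0, 20], "yaw": 0},
  {"offset": [0, 0, 15], "yaw": 0},
  {"offset": [0, 0, 15], "yaw": 0},
  {"offset": [0, 0, 0], "yaw": 0},
  {"offset": [0, 0, 0], "yaw": 0},
])

```text
time: 7.15
tool_pos: [0.4814, -0.3089, 0.0823]
tool_rot: [3.141, -0.0, 1.413]
contact_force: [-0.1, 0.2, 0.8]
opening: 0.0919
grip_force: 0.0
```

>>> send_rows([
  {"offset": [0, 0, 0], "yaw": 0},
  {"offset": [0, 0, 0], "yaw": 0},
  {"offset": [0, 0, 0], "yaw": 0},
  {"offset": [0, 0, 0], "yaw": 0},
  {"offset": [0, 0, 0], "yaw": 0},
  {"offset": [0, 0, 0], "yaw": 0},
  {"offset": [0, 0, 0], "yaw": 0},
  {"offset": [0, 0, 0], "yaw": 0},
  {"offset": [0, 0, 0], "yaw": 0},
  {"offset": [0, 0, 0], "yaw": 0},
], hand=1, squeeze=60)

```text
time: 8.15
tool_pos: [0.481, -0.3099, 0.0817]
tool_rot: [-3.142, -0.0, 1.412]
contact_force: [0.2, 0.1, -1.0]
opening: 0.0171
grip_force: 60.2
```

>>> send_rows([
  {"offset": [0, 0, -5], "yaw": 0},
  {"offset": [0, 0, -10], "yaw": 0},
  {"offset": [0, 0, -20], "yaw": 0},
  {"offset": [0, 0, -25], "yaw": 0},
  {"offset": [0, 0, -25], "yaw": 0},
  {"offset": [0, 0, -25], "yaw": 0},
  {"offset": [0, 0, -15], "yaw": 0},
  {"offset": [0, 0, -5], "yaw": 0},
  {"offset": [0, 0, 0], "yaw": -0.075},
  {"offset": [0, 0, 0], "yaw": -0.075},
  {"offset": [0, 0, 0], "yaw": -0.075},
  {"offset": [0, 0, 0], "yaw": -0.075},
  {"offset": [0, 0, 0], "yaw": -0.075},
])

```text
time: 9.45
tool_pos: [0.4807, -0.3096, 0.2113]
tool_rot: [-3.141, -0.001, 1.79]
contact_force: [0.9, -0.2, -1.0]
opening: 0.0165
grip_force: 60.0
```

>>> send_rows([
  {"offset": [14, 5, 0], "yaw": 0},
  {"offset": [29, 10, 0], "yaw": 0},
  {"offset": [29, 10, 0], "yaw": 0},
  {"offset": [29, 10, 0], "yaw": 0},
  {"offset": [29, 10, 0], "yaw": 0},
  {"offset": [29, 10, 0], "yaw": 0},
  {"offset": [29, 11, 0], "yaw": 0},
  {"offset": [29, 11, 0], "yaw": 0},
  {"offset": [29, 11, 0], "yaw": 0},
  {"offset": [29, 10, 0], "yaw": 0},
  {"offset": [14, 5, 0], "yaw": 0},
  {"offset": [0, 0, 0], "yaw": 0},
  {"offset": [0, 0, 0], "yaw": 0},
])

```text
time: 10.75
tool_pos: [0.5194, -0.0055, 0.2116]
tool_rot: [-3.141, 0.0, 1.787]
contact_force: [0.1, -0.7, -0.7]
opening: 0.0164
grip_force: 60.0
```

Run:
```python
from h import *
s=status.observe(); print(s["time"],s["tool_pos"],s["tool_rot"],s["opening"],s["grip_force"])
T=[]
for c in("wrist","scene"):
    ci=camera_info(c); im=read_camera(c); v=im[:,:,::-1].copy()
    r=models.regions_of(c,"roll_center"); print([(a["conf"],a["extent"]) for a in r])
    r=sorted(r,key=lambda a:a["extent"][1 if c=="wrist" else 0])[:1]
    for a in r: print(c,fit(ROLL,[(a["mask"],ci)],.038,[.479,.166,.22]))
    q=s["tool_pos"]-[0,0,.006]; w=s["tool_rot"][2]-np.pi/2; ax=np.array([-np.sin(w),np.cos(w),0]); m=q+.08*ax
    S=4; v=cv2.resize(v,None,fx=S,fy=S,interpolation=cv2.INTER_CUBIC)
    k=np.zeros(v.shape[:2],np.uint8)
    for p in place(SPIN,*m,w): cv2.fillConvexPoly(k,cv2.convexHull(((proj(p,ci)+.5)*S).astype(np.int32)),1)
    cs,_=cv2.findContours(k,0,2); cv2.drawContours(v,cs,-1,(0,0,255),1)
    x,y=(proj([m+.053*ax],ci)[0]*S).astype(int); print(x/S,y/S)
    T.append(v[max(0,y-200):max(0,y-200)+500,max(0,x-200):max(0,x-200)+400])
cv2.imwrite("pics/w3.png",np.hstack([t[:500,:400] for t in T]))
```

```text
10.75 [ 0.51940723 -0.00549259  0.21161162] [-3.14120733e+00  2.55999242e-04  1.78687341e+00] 0.016353286983209304 59.9996280670166
[(0.69, [151.5, 198.6, 211.2, 224.9]), (0.58, [211.7, 0.5, 287.0, 42.9])]
wrist (array([478.4, 167.5,  23.8]), np.float64(0.3))
253.0 -27.0
[(0.91, [256.9, 202.8, 285.5, 233.6]), (0.84, [223.4, 159.8, 251.7, 185.7])]
scene (array([480.9, 164.4,  37.8]), np.float64(0.075))
248.5 126.75
```

View pics/w3.png

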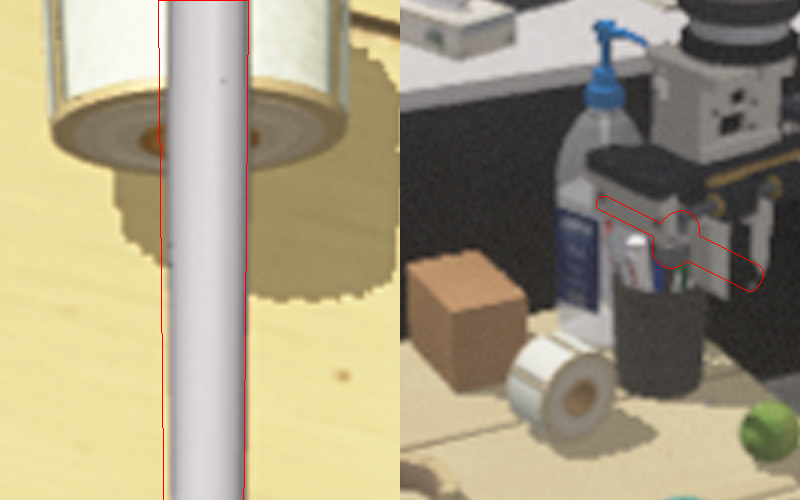

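```bash
cat >> h.py <<'E'
def tiltfit(cams=("wrist","scene"),save=None,extra=None):
    s=status.observe(); q=s["tool_pos"]-[0,0,.006]; w=s["tool_rot"][2]-np.pi/2
    obs=[]
    for c in cams:
        ci=camera_info(c); im=read_camera(c); r=models.regions_of(c,"spindle_grip")
        if r: obs.append((c,r[0]["mask"],ci,im)); print(c,r[0]["conf"],np.round(r[0]["extent"]))
    def parts(v):
        M=(R.from_euler("z",w+v[2]/100)*R.from_euler("x",v[0]/100)).as_matrix()
        return [(p+[0,.08+v[1]/1000,0])@M.T+q for p in SPIN]
    def cost(v):
        t=0
        for c,m,ci,im in obs:
            P=parts(v); P=P[:2] if c=="wrist" else P
            r=render(P,ci); m=m.astype(np.float32)
            if c=="wrist": r[200:]=0; m=m.copy(); m[200:]=0
            t+=1-np.minimum(r,m).sum()/np.maximum(r,m).sum()
        return t
    b=min((minimize(cost,[t0,0,0],method="Nelder-Mead",options=dict(initial_simplex=[[t0,0,0],[t0+5,0,0],[t0,5,0],[t0,0,4]],xatol=.1,fatol=1e-4)) for t0 in(0,-15,-30)),key=lambda b:b.fun)
    print("tilt(crad) slide(mm) dyaw(crad)",np.round(b.x,1),"cost",round(b.fun/len(obs),3)); tip=(np.array([[0,.053+.08+b.x[1]/1000,0]])@(R.from_euler("z",w+b.x[2]/100)*R.from_euler("x",b.x[0]/100)).as_matrix().T+q)[0]; print("tip",tip.round(4))
    if save:
        T=[]
        for c,m,ci,im in obs:
            v=cv2.resize(im[:,:,::-1],None,fx=4,fy=4,interpolation=cv2.INTER_CUBIC); k=np.zeros(v.shape[:2],np.uint8)
            for p in parts(b.x): cv2.fillConvexPoly(k,cv2.convexHull(((proj(p,ci)+.5)*4).astype(np.int32)),1)
            cs,_=cv2.findContours(k,0,2); cv2.drawContours(v,cs,-1,(0,0,255),1)
            x,y=(proj([tip],ci)[0]*4).astype(int); x=np.clip(x-150,0,1648); y=np.clip(y-150,0,1036)
            T.append(v[y:y+500,x:x+400])
        cv2.imwrite(save,np.hstack(T))
    return b.x
E
python3 -c "
from h import *
tiltfit(save='pics/w4.png'); tiltfit(('scene',)); tiltfit(('top',)); print(status.observe()['time'])"
```

```text
wrist 0.76 [214.   0. 293. 288.]
tilt(crad) slide(mm) dyaw(crad) [-0.4  0.6 -0.4] cost 0.127
tip [0.4917 0.1242 0.2052]
tilt(crad) slide(mm) dyaw(crad) [0. 0. 0.] cost nan
tip [0.4913 0.1239 0.2057]
top 0.49 [217. 150. 241. 162.]
tilt(crad) slide(mm) dyaw(crad) [-11.8   3.   -2.5] cost 0.752
tip [0.4941 0.1268 0.1897]
11.35h.py:59: RuntimeWarning: invalid value encountered in scalar divide
  print("tilt(crad) slide(mm) dyaw(crad)",np.round(b.x,1),"cost",round(b.fun/len(obs),3)); tip=(np.array([[0,.053+.08+b.x[1]/1000,0]])@(R.from_euler("z",w+b.x[2]/100)*R.from_euler("x",b.x[0]/100)).as_matrix().T+q)[0]; print("tip",tip.round(4))
```

View pics/w4.png

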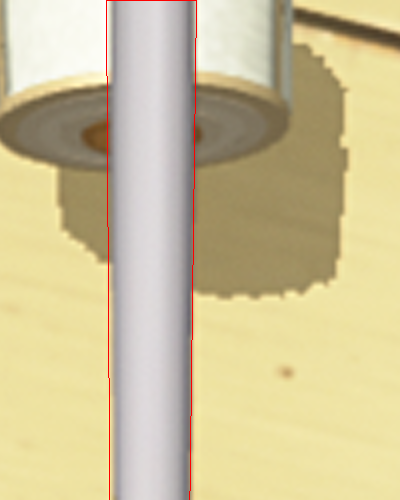

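Run:
```python
from h import *
s=status.observe(); q=s["tool_pos"]-[0,0,.006]; w=s["tool_rot"][2]-np.pi/2
ci=camera_info("wrist"); im=read_camera("wrist").astype(int)
# projection of axis per tilt: row, width
f=192/np.tan(np.radians(ci["vfov"]/2)); Rc=R.from_euler("xyz",ci["attitude"]).as_matrix()
g=im[:,:,0]-im[:,:,2]   # yellow -> large
for row in (50,70,90,110,130):
    l=g[row]; c=250
    a=c
    while l[a]<30:a-=1
    b=c
    while l[b]<30:b+=1
    # subpixel at threshold 30
    L=a+(l[a]-30)/(l[a]-l[a+1]); Rr=b-(l[b]-30)/(l[b]-l[b-1])
    out=[]
    for t in(0,-.05,-.1,-.15,-.2,-.25):
        ys=np.linspace(.03,.14,200); M=(R.from_euler("z",w)*R.from_euler("x",t)).as_matrix()
        P=np.c_[0*ys,ys,0*ys]@M.T+q; p=proj(P,ci); k=np.argmin(abs(p[:,1]-row))
        n=np.linalg.norm(P[k]-ci["origin"]); out.append(round(f*.010/((P[k]-ci["origin"])@Rc[:,2]),1))
    print(row,round(L,1),round(Rr,1),round(Rr-L,1),out)
v=im[:,:,::-1].astype(np.uint8)[:230,150:360]; a=cv2.resize(v,None,fx=2.5,fy=2.5,interpolation=cv2.INTER_CUBIC)
sc=read_camera("scene")[90:190,225:335,::-1]; b=cv2.resize(sc,None,fx=2.5,fy=2.5,interpolation=cv2.INTER_CUBIC)
c=np.zeros((575,800,3),np.uint8); c[:575,:525]=a; c[:250,525:800]=b; cv2.imwrite("pics/w5.png",c)
```

```text
50 244.4 264.9 20.6 [np.float64(21.4), np.float64(20.6), np.float64(19.9), np.float64(19.2), np.float64(18.5), np.float64(17.8)]
70 244.8 264.6 19.8 [np.float64(21.0), np.float64(20.3), np.float64(19.6), np.float64(19.0), np.float64(18.4), np.float64(17.8)]
90 245.0 264.1 19.1 [np.float64(20.6), np.float64(20.0), np.float64(19.4), np.float64(18.8), np.float64(18.3), np.float64(17.7)]
110 245.3 264.1 18.8 [np.float64(20.2), np.float64(19.7), np.float64(19.2), np.float64(18.7), np.float64(18.2), np.float64(17.7)]
130 245.6 263.7 18.1 [np.float64(19.8), np.float64(19.4), np.float64(18.9), np.float64(18.5), np.float64(18.1), np.float64(17.7)]
```

View pics/w5.png

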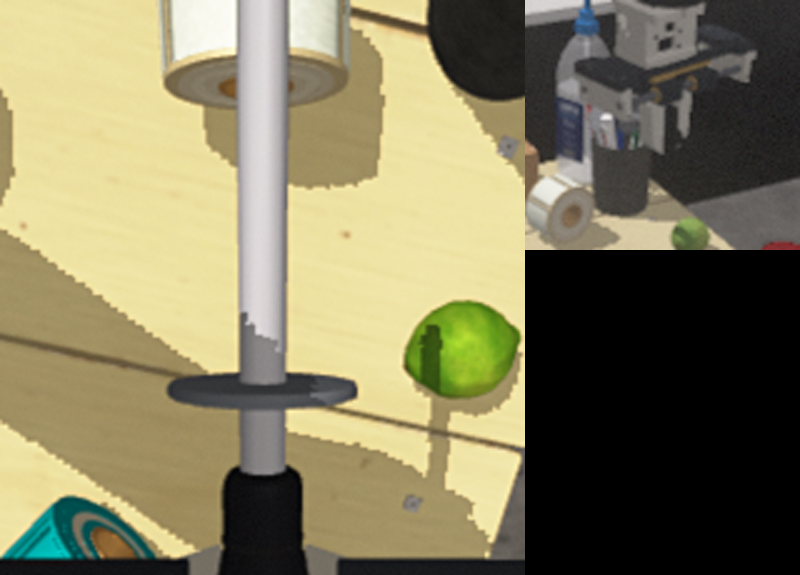

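Run:
```python
from h import *
s=status.observe(); q=s["tool_pos"]-[0,0,.006]; w=s["tool_rot"][2]-np.pi/2; ci=camera_info("wrist")
print(s["tool_pos"],ci["origin"])
im=read_camera("wrist").astype(int)
print("gray profile col 254", [(r,int(im[r,254].mean())) for r in range(150,200,1)])
print("disc row156",[(c,int(im[156,c,0]-im[156,c,2])) for c in list(range(212,222))+list(range(287,297))])
for t in(.1,0,-.05,-.1,-.2,-.3):
  for sl in (0,):
    M=(R.from_euler("z",w)*R.from_euler("x",t)).as_matrix(); d=np.array([[0,.08-.0275,0],[-.02,.08-.0275,0],[.02,.08-.0275,0],[0,.035,.009]])
    p=proj((d+[0,sl,0])@M.T+q,ci); print(t,p[0].round(1),(p[2,0]-p[1,0]).round(1),p[3].round(1))
```

```text
[ 0.51965084 -0.00553316  0.21171673] [0.50497571 0.06494911 0.34325715]
gray profile col 254 [(150, 134), (151, 136), (152, 135), (153, 118), (154, 55), (155, 50), (156, 51), (157, 58), (158, 78), (159, 82), (160, 82), (161, 80), (162, 80), (163, 89), (164, 119), (165, 137), (166, 133), (167, 133), (168, 134), (169, 133), (170, 132), (171, 134), (172, 133), (173, 132), (174, 133), (175, 132), (176, 131), (177, 132), (178, 132), (179, 132), (180, 132), (181, 131), (182, 131), (183, 132), (184, 133), (185, 132), (186, 131), (187, 134), (188, 137), (189, 120), (190, 26), (191, 9), (192, 9), (193, 14), (194, 18), (195, 20), (196, 19), (197, 18), (198, 17), (199, 18)]
disc row156 [(212, 64), (213, 64), (214, 64), (215, 64), (216, 44), (217, 10), (218, -6), (219, -4), (220, -3), (221, -3), (287, -4), (288, -5), (289, -4), (290, -6), (291, -9), (292, 8), (293, 85), (294, 83), (295, 80), (296, 79)]
0.1 [253.3 158.7] 80.2 [253.3 198. ]
0 [253.4 156.7] 77.3 [253.3 194. ]
-0.05 [253.4 156.1] 75.9 [253.3 192.3]
-0.1 [253.4 155.8] 74.5 [253.3 190.7]
-0.2 [253.5 155.9] 71.9 [253.4 188.3]
-0.3 [253.5 157. ] 69.4 [253.4 186.6]
```

The disc (width 76 px) and the rod width agree with a droop of about 0.05 rad. The disc is at (254,158), and the roll lies straight ahead of the rod. The rod needs a 3 mm sideways shift before it goes down.

>>> send_rows([
  {"offset": [0, -3, 20], "yaw": 0},
  {"offset": [0, 0, 25], "yaw": 0},
  {"offset": [0, 0, 25], "yaw": 0},
  {"offset": [0, 0, 25], "yaw": 0},
  {"offset": [0, 0, 25], "yaw": 0},
  {"offset": [0, 0, 20], "yaw": 0},
  {"offset": [0, 0, 15], "yaw": 0},
  {"offset": [0, 0, 7], "yaw": 0},
  {"offset": [0, 0, 0], "yaw": 0},
  {"offset": [0, 0, 0], "yaw": 0},
])

```text
time: 12.5
tool_pos: [0.5172, -0.0062, 0.0503]
tool_rot: [3.141, 0.0, 1.787]
contact_force: [0.4, 0.3, -0.2]
opening: 0.0165
grip_force: 60.0
```

Run:
```python
from h import *
s=status.observe(); print(s["time"],s["tool_pos"],s["tool_rot"],s["contact_force"])
q=s["tool_pos"]-[0,0,.006]; w=s["tool_rot"][2]-np.pi/2
ci=camera_info("wrist"); im=read_camera("wrist"); v=im[:,:,::-1]
r=models.regions_of("wrist","roll_center"); print([(a["conf"],a["extent"]) for a in r])
cs=camera_info("scene"); sc=cv2.resize(read_camera("scene")[:,:,::-1],None,fx=4,fy=4,interpolation=cv2.INTER_CUBIC)
M=(R.from_euler("z",w)*R.from_euler("x",-.05)).as_matrix()
for p in SPIN:
    h=cv2.convexHull(((proj((p+[0,.08,0])@M.T+q,cs)+.5)*4).astype(np.int32)); cv2.polylines(sc,[h],True,(0,0,255),1)
x,y=(proj([q+M@[0,.1,0]],cs)[0]*4).astype(int)
c=np.zeros((576,800,3),np.uint8); c[:500,:400]=sc[y-250:y+250,x-200:x+200]; c[:384,400:]=v[:,56:456]; cv2.imwrite("pics/w6.png",c)
```

```text
12.5 [ 0.51719944 -0.00618308  0.0502932 ] [3.14064086e+00 2.84384228e-04 1.78683383e+00] [ 0.43429826  0.34463265 -0.16357687]
[(0.69, [77.2, 270.5, 127.5, 302.2])]
```

View pics/w6.png

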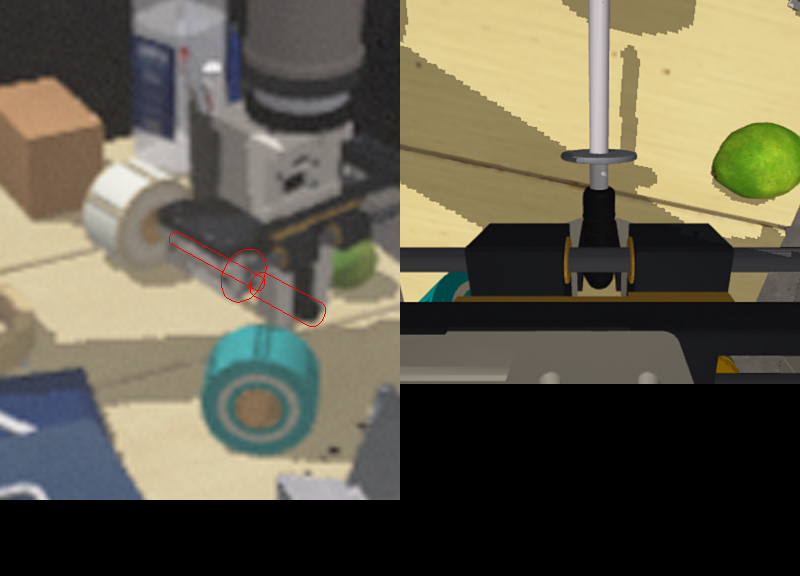

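The rod points at the bore: in the left crop the tip is at about (170,235) and the bore at (152,220), with 20 mm still to go. Inserting in steps.

>>> send_rows([
  {"offset": [8, 0, 0], "yaw": 0},
  {"offset": [8, 0, 0], "yaw": 0},
  {"offset": [7, 0, 0], "yaw": 0},
  {"offset": [7, 0, 0], "yaw": 0},
  {"offset": [7, 0, 0], "yaw": 0},
  {"offset": [0, 0, 0], "yaw": 0},
])

```text
time: 13.25
tool_pos: [0.5084, 0.031, 0.0497]
tool_rot: [-3.141, -0.0, 1.788]
contact_force: [0.3, 0.0, -0.9]
opening: 0.0164
grip_force: 60.0
```

Run:
```python
from h import *
s=status.observe(); print(s["time"],s["tool_pos"],s["contact_force"],s["torque"])
for c in("wrist","top","scene"):
    ci=camera_info(c); read_camera(c)
    r=models.regions_of(c,"roll_center"); print(c,[(round(a["conf"],2),np.round(a["extent"])) for a in r])
    for a in r[:2]: print(fit(ROLL,[(a["mask"],ci)],.038,[.479,.166,.22]))
```

```text
13.25 [0.50844232 0.03102941 0.04968329] [ 0.30655554  0.01936262 -0.86659016] [-0.10297843  0.02222888 -0.03908599]
wrist [(0.98, array([171.,   1., 339.,  43.]))]
(array([478.7, 167.5,  23.9]), np.float64(0.109))
top [(0.6, array([274., 172., 294., 204.])), (0.5, array([182., 165., 192., 177.]))]
(array([479., 166.,  22.]), np.float64(1.0))
(array([480.2, 176.1,  95. ]), np.float64(0.873))
scene [(0.85, array([254., 201., 288., 234.])), (0.54, array([228., 162., 246., 187.]))]
(array([479., 166.,  22.]), np.float64(1.0))
(array([466.3, 176.2, 112.6]), np.float64(0.423))
```

>>> send_rows([
  {"offset": [7, 0, 0], "yaw": 0},
  {"offset": [7, 0, 0], "yaw": 0},
  {"offset": [7, 0, 0], "yaw": 0},
  {"offset": [7, 0, 0], "yaw": 0},
  {"offset": [7, 0, 0], "yaw": 0},
  {"offset": [7, 0, 0], "yaw": 0},
  {"offset": [7, 0, 0], "yaw": 0},
  {"offset": [6, 0, 0], "yaw": 0},
  {"offset": [0, 0, 0], "yaw": 0},
  {"offset": [0, 0, 0], "yaw": 0},
])

```text
time: 14.55
tool_pos: [0.4971, 0.0838, 0.0497]
tool_rot: [3.141, 0.0, 1.787]
contact_force: [-0.6, 0.2, -1.4]
opening: 0.0164
grip_force: 60.0
```

```bash
cat >> h.py <<'E'
def look(save=None):
    s=status.observe(); print(s["time"],s["tool_pos"],s["contact_force"],s["torque"],s["opening"])
    ci=camera_info("wrist"); im=read_camera("wrist"); r=models.regions_of("wrist","roll_center"); print([(round(a["conf"],2),np.round(a["extent"])) for a in r])
    v=im[:,:,::-1]
    sc=cv2.resize(read_camera("scene")[:,:,::-1],None,fx=3,fy=3,interpolation=cv2.INTER_CUBIC)
    x,y=(proj([s["tool_pos"]],camera_info("scene"))[0]*3).astype(int)
    c=np.zeros((560,800,3),np.uint8); t=sc[y-300:y+260,x-200:x+200]; c[:t.shape[0],:t.shape[1]]=t; c[:384,400:]=v[:,56:456]
    if save: cv2.imwrite(save,c)
E
python3 -c "
from h import *
look()
ci=camera_info('wrist')
for a in models.regions_of('wrist','roll_center')[:1]: print(fit(ROLL,[(a['mask'],ci)],.038,[.479,.166,.22]))
"
```

```text
14.55 [0.49706608 0.08380668 0.04974475] [-0.55492747  0.1784886  -1.44315139] [-0.09409934  0.00921862  0.03730943] 0.016390372133536668
[(0.83, array([174.,  19., 332., 144.]))]
(array([479.6, 164. ,  24.1]), np.float64(0.072))
```

>>> send_rows([
  {"offset": [0, 0, -3], "yaw": 0},
  {"offset": [0, 0, -3], "yaw": 0},
  {"offset": [0, 0, -3], "yaw": 0},
  {"offset": [0, 0, -3], "yaw": 0},
  {"offset": [0, 0, -4], "yaw": 0},
  {"offset": [0, 0, -5], "yaw": 0},
  {"offset": [0, 0, -5], "yaw": 0},
  {"offset": [0, 0, 0], "yaw": 0},
  {"offset": [0, 0, 0], "yaw": 0},
  {"offset": [0, 0, 0], "yaw": 0},
])

```text
time: 15.75
tool_pos: [0.4969, 0.0837, 0.0756]
tool_rot: [-3.141, -0.0, 1.787]
contact_force: [-0.3, 0.1, -1.3]
opening: 0.0163
grip_force: 60.0
```

```bash
python3 -c "
from h import *
look('pics/w7.png')"
```

```text
15.75 [0.49685893 0.08371227 0.07557821] [-0.25249314  0.14518772 -1.31594531] [-0.19966956 -0.02924306  0.03726707] 0.01634401304718788
[(0.71, array([176.,  20., 330., 139.]))]
```

View pics/w7.png

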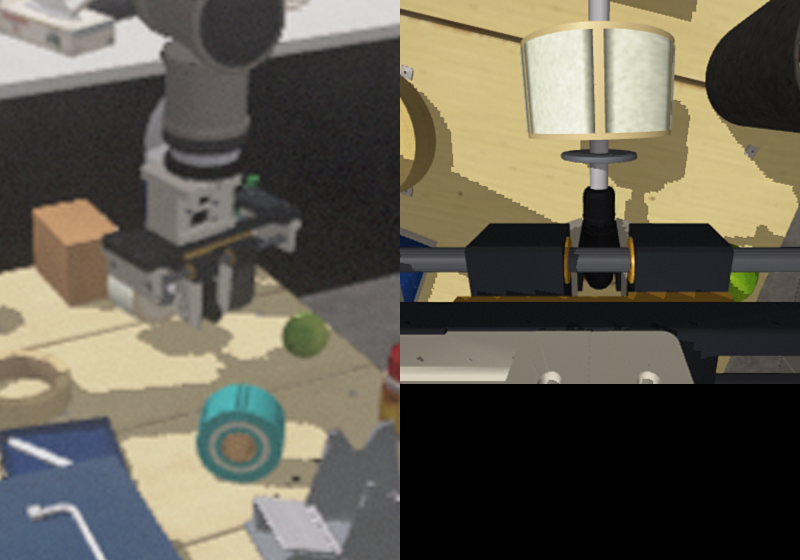

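The picture shows the roll hanging on the rod, clear of the table, with the disc at (598,155) and a small gap to the roll at (598,80). The fingers hold only the handle. Lifting on.

>>> send_rows([
  {"offset": [0, 0, -5], "yaw": 0},
  {"offset": [0, 0, -10], "yaw": 0},
  {"offset": [0, 0, -15], "yaw": 0},
  {"offset": [0, 0, -20], "yaw": 0},
  {"offset": [0, 0, -20], "yaw": 0},
  {"offset": [0, 0, -20], "yaw": 0},
  {"offset": [0, 0, -15], "yaw": 0},
  {"offset": [0, 0, -10], "yaw": 0},
  {"offset": [0, 0, -5], "yaw": 0},
  {"offset": [0, 0, 0], "yaw": 0},
  {"offset": [0, 0, 0], "yaw": 0},
])

```text
time: 17.0
tool_pos: [0.4966, 0.0837, 0.1952]
tool_rot: [-3.141, -0.0, 1.787]
contact_force: [0.2, 0.1, -1.3]
opening: 0.0165
grip_force: 60.0
```

>>> send_rows([
  {"offset": [-5, -1, 0], "yaw": 0},
  {"offset": [-10, -3, 0], "yaw": 0},
  {"offset": [-15, -4, 0], "yaw": 0},
  {"offset": [-20, -5, 0], "yaw": 0},
  {"offset": [-25, -6, 0], "yaw": 0},
  {"offset": [-28, -7, 0], "yaw": 0},
  {"offset": [-28, -7, 0], "yaw": 0},
  {"offset": [-28, -8, 0], "yaw": 0},
  {"offset": [-28, -8, 0], "yaw": 0},
  {"offset": [-28, -8, 0], "yaw": 0},
  {"offset": [-28, -8, 0], "yaw": 0},
  {"offset": [-28, -7, 0], "yaw": 0},
  {"offset": [-28, -7, 0], "yaw": 0},
  {"offset": [-25, -7, 0], "yaw": 0},
  {"offset": [-22, -5, 0], "yaw": 0},
  {"offset": [-16, -4, 0], "yaw": 0},
  {"offset": [-12, -3, 0], "yaw": 0},
  {"offset": [-7, -2, 0], "yaw": 0},
  {"offset": [0, 0, 0], "yaw": 0},
])

```text
time: 18.9
tool_pos: [0.4808, -0.3104, 0.1955]
tool_rot: [-3.142, -0.0, 1.786]
contact_force: [0.2, -0.5, -1.2]
opening: 0.0164
grip_force: 60.0
```

>>> send_rows([
  {"offset": [0, 0, 0], "yaw": 0.025},
  {"offset": [0, 0, 0], "yaw": 0.05},
  {"offset": [0, 0, 0], "yaw": 0.075},
  {"offset": [0, 0, 0], "yaw": 0.075},
  {"offset": [0, 0, 0], "yaw": 0.075},
  {"offset": [0, 0, 0], "yaw": 0.05},
  {"offset": [0, 0, 0], "yaw": 0.025},
  {"offset": [0, 0, 0], "yaw": 0},
  {"offset": [0, 0, 0], "yaw": 0},
])

```text
time: 19.8
tool_pos: [0.4811, -0.3095, 0.1957]
tool_rot: [3.142, -0.0, 1.413]
contact_force: [-0.4, -0.3, -2.3]
opening: 0.0169
grip_force: 60.0
```

Run:
```python
from h import *
look('pics/w8.png'); s=status.observe(); print(s["tool_rot"])
im=read_camera("wrist").astype(int); print("disc col profile",[(r,int(im[r,254].mean())) for r in range(120,195,2)])
w=s["tool_rot"][2]-np.pi/2; q=s["tool_pos"]-[0,0,.006]; ci=camera_info("wrist")
r=models.regions_of("wrist","roll_center")
ax=np.array([-np.sin(w),np.cos(w),0]); c=q+.084*ax-[0,0,.012]
if r: print(c,fit(ROLL,[(r[0]["mask"],ci)],c[2],[c[0],c[1],w],True))
```

```text
19.8 [ 0.48107266 -0.30948181  0.19574965] [-0.36426211 -0.25647235 -2.27378884] [-0.27602522  0.13589626  0.0478666 ] 0.01686739261469556
[(0.87, array([175.,  22., 329., 140.])), (0.52, array([186.,   0., 213.,   8.]))]
[-3.14158646e+00 -1.01343054e-04  1.41227229e+00]
disc col profile [(120, 167), (122, 166), (124, 167), (126, 166), (128, 166), (130, 167), (132, 167), (134, 164), (136, 165), (138, 167), (140, 160), (142, 159), (144, 160), (146, 159), (148, 159), (150, 159), (152, 157), (154, 64), (156, 66), (158, 99), (160, 98), (162, 102), (164, 160), (166, 158), (168, 157), (170, 157), (172, 157), (174, 159), (176, 157), (178, 157), (180, 157), (182, 158), (184, 157), (186, 155), (188, 155), (190, 22), (192, 15), (194, 23)]
[ 0.49426284 -0.22682535  0.17770593] (array([ 495.2, -225.3,  -13.2,  172. ]), np.float64(0.05))
```

View pics/w8.png

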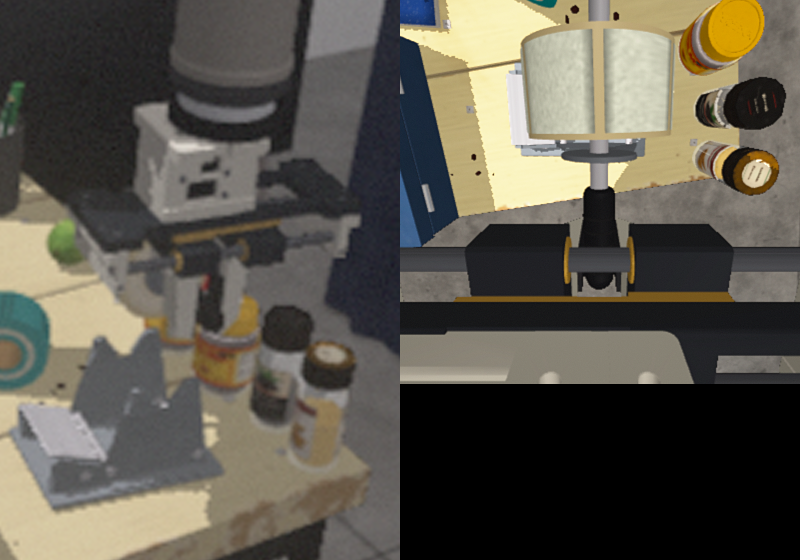

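The roll hangs on the rod at the same tool pose as when seated: roll centre about +4 mm along the rod, disc at (598,155). The notched cheeks are below at crop (110,370) and (170,410). Lowering.

>>> send_rows([
  {"offset": [0, 0, 5], "yaw": 0},
  {"offset": [0, 0, 10], "yaw": 0},
  {"offset": [0, 0, 15], "yaw": 0},
  {"offset": [0, 0, 15], "yaw": 0},
  {"offset": [0, 0, 12], "yaw": 0},
  {"offset": [0, 0, 9], "yaw": 0},
  {"offset": [0, 0, 7], "yaw": 0},
  {"offset": [0, 0, 5], "yaw": 0},
  {"offset": [0, 0, 5], "yaw": 0},
  {"offset": [0, 0, 5], "yaw": 0},
  {"offset": [0, 0, 5], "yaw": 0},
  {"offset": [0, 0, 0], "yaw": 0},
  {"offset": [0, 0, 0], "yaw": 0},
])

```text
time: 21.35
tool_pos: [0.481, -0.3099, 0.1027]
tool_rot: [3.142, -0.0, 1.412]
contact_force: [0.1, -0.3, -2.1]
opening: 0.0164
grip_force: 60.0
```

>>> send_rows([
  {"offset": [0, 0, 3], "yaw": 0},
  {"offset": [0, 0, 3], "yaw": 0},
  {"offset": [0, 0, 3], "yaw": 0},
  {"offset": [0, 0, 3], "yaw": 0},
  {"offset": [0, 0, 0], "yaw": 0},
  {"offset": [0, 0, 0], "yaw": 0},
])

```text
time: 21.95
tool_pos: [0.481, -0.3098, 0.0906]
tool_rot: [-3.141, -0.0, 1.412]
contact_force: [0.1, 0.1, -1.8]
opening: 0.0163
grip_force: 60.0
```

>>> send_rows([
  {"offset": [0, 0, 2], "yaw": 0},
  {"offset": [0, 0, 2], "yaw": 0},
  {"offset": [0, 0, 2], "yaw": 0},
  {"offset": [0, 0, 1], "yaw": 0},
  {"offset": [0, 0, 1], "yaw": 0},
  {"offset": [0, 0, 0], "yaw": 0},
  {"offset": [0, 0, 0], "yaw": 0},
])

```text
time: 22.65
tool_pos: [0.481, -0.3098, 0.0827]
tool_rot: [3.142, -0.0, 1.412]
contact_force: [0.2, 0.4, -2.2]
opening: 0.0166
grip_force: 60.0
```

Run:
```python
from h import *
s=status.observe(); print(s["time"],s["tool_pos"],s["contact_force"],s["torque"])
w=s["tool_rot"][2]-np.pi/2; q=s["tool_pos"]-[0,0,.006]
for c in("scene","wrist","top"):
    ci=camera_info(c); im=read_camera(c); r=models.regions_of(c,"roll_center"); print(c,[(round(a["conf"],2),np.round(a["extent"])) for a in r])
    if c=="scene":
        v=cv2.resize(im[:,:,::-1],None,fx=5,fy=5,interpolation=cv2.INTER_CUBIC); M=R.from_euler("z",w).as_matrix()
        x,y=(proj([q+M@[0,.08,0]],ci)[0]*5).astype(int)
        a=v[y-300:y+250,x-230:x+230]
    if c=="wrist": b=cv2.resize(im[:280,150:360,::-1],None,fx=1.6,fy=1.6)
o=np.zeros((550,800,3),np.uint8); o[:a.shape[0],:a.shape[1]]=a; o[:b.shape[0],460:460+b.shape[1]]=b; cv2.imwrite("pics/w9.png",o)
```

```text
22.65 [ 0.48099796 -0.309842    0.08272178] [ 0.2252457   0.41711165 -2.21025249] [-0.1824041   0.10146083  0.01410858]
scene [(0.92, array([253., 203., 285., 234.]))]
wrist [(0.74, array([177.,  21., 331., 143.]))]
top [(0.74, array([329., 154., 349., 183.]))]
```

The picture allowance is used up, so from here I go by the force and torque readings.

>>> send_rows([
  {"offset": [0, 0, 0.5], "yaw": 0},
  {"offset": [0, 0, 0.5], "yaw": 0},
  {"offset": [0, 0, 0], "yaw": 0},
  {"offset": [0, 0, 0], "yaw": 0},
])

```text
time: 23.35
tool_pos: [0.481, -0.3099, 0.0817]
tool_rot: [3.141, -0.0, 1.412]
contact_force: [0.4, -0.0, -0.7]
opening: 0.0162
grip_force: 60.0
```

>>> send_rows([
  {"offset": [0, 0, 0.5], "yaw": 0},
  {"offset": [0, 0, 0.5], "yaw": 0},
  {"offset": [0, 0, 0], "yaw": 0},
  {"offset": [0, 0, 0], "yaw": 0},
])

```text
time: 23.75
tool_pos: [0.4811, -0.31, 0.081]
tool_rot: [3.141, 0.0, 1.412]
contact_force: [-0.8, 0.5, 2.8]
opening: 0.0168
grip_force: 60.0
```

Run:
```python
from h import *
s=status.observe(); print(s["time"],s["tool_pos"],s["contact_force"],s["torque"])
im=read_camera("wrist").astype(int); print("col254",[(r,int(im[r,254].mean())) for r in range(148,194)])
for row in(154,156,158,160): print(row,[(c,int(im[row,c,0]-im[row,c,2])) for c in list(range(212,222))+list(range(287,297))])
q=s["tool_pos"]-[0,0,.006]; w=s["tool_rot"][2]-np.pi/2; ci=camera_info("wrist")
r=models.regions_of("wrist","roll_center")
ax=np.array([-np.sin(w),np.cos(w),0]); c=q+.084*ax-[0,0,.01]
if r: print(c,fit(ROLL,[(r[0]["mask"],ci)],c[2],[c[0],c[1],w],True))
```

```text
23.75 [ 0.48110237 -0.30997345  0.08097209] [-0.79819668  0.49626153  2.8359036 ] [0.00950975 0.27088992 0.02128661]
col254 [(148, 145), (149, 200), (150, 200), (151, 198), (152, 201), (153, 187), (154, 90), (155, 54), (156, 53), (157, 48), (158, 77), (159, 129), (160, 136), (161, 126), (162, 122), (163, 118), (164, 126), (165, 171), (166, 200), (167, 197), (168, 197), (169, 195), (170, 195), (171, 196), (172, 196), (173, 196), (174, 196), (175, 195), (176, 195), (177, 195), (178, 195), (179, 195), (180, 194), (181, 193), (182, 194), (183, 195), (184, 195), (185, 194), (186, 195), (187, 195), (188, 199), (189, 186), (190, 92), (191, 15), (192, 13), (193, 17)]
154 [(212, -7), (213, -7), (214, -6), (215, -8), (216, -7), (217, -4), (218, -3), (219, -3), (220, -4), (221, -4), (287, -4), (288, -3), (289, -4), (290, -4), (291, -4), (292, -4), (293, -6), (294, -6), (295, -7), (296, 1)]
156 [(212, -6), (213, -5), (214, -4), (215, -2), (216, -5), (217, -3), (218, -5), (219, -6), (220, -4), (221, -4), (287, -4), (288, -4), (289, -4), (290, -3), (291, -2), (292, -2), (293, -5), (294, -4), (295, -4), (296, 1)]
158 [(212, -5), (213, -7), (214, -7), (215, -6), (216, -4), (217, -4), (218, -6), (219, -8), (220, -7), (221, -6), (287, -5), (288, -3), (289, -4), (290, -5), (291, -3), (292, -3), (293, -1), (294, -3), (295, -4), (296, -4)]
160 [(212, -6), (213, -6), (214, -6), (215, -4), (216, -4), (217, -6), (218, -3), (219, -5), (220, -5), (221, -5), (287, -5), (288, -3), (289, -4), (290, -3), (291, -3), (292, -2), (293, -3), (294, -4), (295, -3), (296, -5)]
[ 0.49440236 -0.22703305  0.06497209] (array([ 495.2, -226. ,  -13.7,   59.9]), np.float64(0.05))
```

At the original grip height the load has moved to the cheeks: the vertical force went from -2.2 to +2.8 N and the moment is near zero. Releasing.

>>> send_rows([
  {"offset": [0, 0, 0], "yaw": 0},
  {"offset": [0, 0, 0], "yaw": 0},
  {"offset": [0, 0, 0], "yaw": 0},
  {"offset": [0, 0, 0], "yaw": 0},
  {"offset": [0, 0, 0], "yaw": 0},
  {"offset": [0, 0, 0], "yaw": 0},
  {"offset": [0, 0, 0], "yaw": 0},
  {"offset": [0, 0, 0], "yaw": 0},
  {"offset": [0, 0, 0], "yaw": 0},
  {"offset": [0, 0, 0], "yaw": 0},
], hand=0)

```text
time: 24.85
tool_pos: [0.481, -0.3099, 0.0807]
tool_rot: [3.142, -0.0, 1.412]
contact_force: [0.1, -0.6, 0.7]
opening: 0.0898
grip_force: 0.0
```

>>> send_rows([
  {"offset": [0, 0, -10], "yaw": 0},
  {"offset": [0, 0, -20], "yaw": 0},
  {"offset": [0, 0, -30], "yaw": 0},
  {"offset": [0, 0, -30], "yaw": 0},
  {"offset": [0, 0, -30], "yaw": 0},
  {"offset": [0, 0, -30], "yaw": 0},
  {"offset": [0, 0, -20], "yaw": 0},
  {"offset": [-38, 0, 0], "yaw": 0},
  {"offset": [-38, 0, 0], "yaw": 0},
  {"offset": [0, 0, 0], "yaw": 0},
  {"offset": [0, 0, 0], "yaw": 0},
  {"offset": [0, 0, 0], "yaw": 0},
])

```text
time: 26.05
tool_pos: [0.469, -0.3841, 0.2509]
tool_rot: [-3.142, -0.001, 1.412]
contact_force: [-0.7, 0.6, -0.0]
opening: 0.0917
grip_force: 0.0
```

Run:
```python
from h import *
s=status.observe(); print(s["time"],s["tool_pos"],s["opening"],s["contact_force"])
V=[]
for c in("wrist","top","scene"):
    ci=camera_info(c); im=read_camera(c)
    for n,P,z,x0 in(("roll_center",ROLL,.067,[.495,-.226,-.16]),("spindle_grip",SPIN,.075,[.494,-.23,-.16])):
        r=models.regions_of(c,n); print(c,n,[(round(a["conf"],2),np.round(a["extent"])) for a in r])
        if c=="wrist":
            for a in r[:1]:
                print(fit(P,[(a["mask"],ci)],z,x0)); 
    if c=="wrist": # handle outline compared with seated model
        k=render(place([SPIN[2]],.4939,-.2302,.075,-.16),ci)>.5; dark=im.max(2)<60
        ys,xs=np.nonzero(k); b=dark[ys.min()-8:ys.max()+9,xs.min()-8:xs.max()+9]; K=k[ys.min()-8:ys.max()+9,xs.min()-8:xs.max()+9]
        print("handle model/dark/overlap",K.sum(),b.sum(),(K&b).sum())
```

```text
26.05 [ 0.46900607 -0.38410589  0.25091754] 0.09172621809721297 [-0.70851136  0.57518484 -0.00846899]
wrist roll_center [(0.96, array([218.,   0., 290.,  59.])), (0.28, array([236.,  52., 274., 140.]))]
(array([ 494.4, -224. ,  -13.9]), np.float64(0.051))
wrist spindle_grip [(0.71, array([236.,  52., 275., 137.]))]
(array([ 494.1, -230.4,  -16.5]), np.float64(0.313))
handle model/dark/overlap 928 822 822
top roll_center [(0.93, array([274., 170., 298., 205.])), (0.9, array([327., 152., 353., 183.]))]
top spindle_grip [(0.53, array([323., 165., 383., 176.]))]
scene roll_center [(0.95, array([297., 214., 332., 249.])), (0.59, array([255., 204., 285., 232.]))]
scene spindle_grip [(0.56, array([317., 228., 337., 256.]))]
```

The spindle is back at its original seated pose. The roll is centred about 6 mm along it, clear of both cheeks and the disc, and the robot is clear.

```bash
python3 -c "
from cell import ticket
print(ticket.hand_in())"
```

```text
the job is handed in; nothing more can be done
None
```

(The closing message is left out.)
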